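# Set a stirrer in a beaker's spout and index the beaker under the dosing nozzle

### The arm

A 6-joint arm with a two-finger parallel gripper is mounted at the origin on a cart in front of the work surface, level with it; the furniture and walls round the work are solid. World frame = base frame: x ahead of the robot, y to its left, z up, the work surface at z = 0. Lengths are in m, angles in rad, forces in N, time in s.
With the tool pointing down it reaches from about 0.375 to 0.975 m from the base axis. Payload 3.8 kg.
Tool frame: the origin (TCP) lies midway between the tips of the shut fingers; the grasp point (between the pads) lies 19 mm behind it; z points along the fingers, y is the line along which they close (so a half turn about z gives the same grasp; the last joint's range is limited). The gripper opens to 88 mm and grips with 3 to 60 N. Pads are 18 mm wide; open, the fingers measure 123 mm over their backs; the gripper's body (75 mm by 187 mm) begins 45 mm behind the grasp point.
Start: joints at [-1.219, 0.264, 1.604, -0, 1.274, -0.037], TCP at [0.256, -0.625, 0.214] pointing down, gripper open.
Joint ranges: [-2.63, 2.63], [-0.94, 2.18], [0.31, 2.57], [-1.31, 4.45], [0, 2.66], [-2.55, 2.55]. Speed limits (rad/s): [2.57, 2.57, 3.14, 3.14, 3.14, 3.14].

### API

Orientations are given as a rotation vector (axis times angle).
In Python, from cell import manip, inverse_kinematics, cams, order gives the robot as it stands. Calls block until the motion is done:
- manip.move_pose(position, orientation): joint-space move of the TCP to a pose.
- manip.move_linear(position, rate=0.15, rot=None): straight line of the TCP; rot=None keeps the orientation; rate is the mean speed in m/s.
- manip.set_joints(angles): joint-space move.
- manip.set_gripper(opening, force=None): finger opening in m; force is the grip in N (None keeps the last); returns when the fingers have stopped.
- manip.dwell(seconds).
- inverse_kinematics(position, orientation): joint angles nearest the present ones, or None.
- manip.state(): the state.
- cams.capture(name): name is "scene" or "top" or "wrist"; returns a dict with "image" (400x640x3 uint8, blue, green, red), "z_map" (400x640 float32, m along the optical axis (not along the pixel's ray), 0 where there is no reading), "intrinsics" (3x3 intrinsics, pixels), "position" and "orientation" of the camera in the world; the wrist camera has in their place "T_tool_cam" (4x4, takes a point from camera to tool coordinates, whose origin is the TCP and whose axes are the flange's). Camera axes: x right, y down, z forward; pixel columns grow to the right and rows downward; lengths in m; the calibration is good to about 2 mm. A picture is of the moment at which its call begins: read the wrist's pose just before it.
A pose or a line that the arm cannot do raises manip.IKError and nothing moves.
- order.close_job(): hands the job in; it is judged then, once.
The state is a dict: "clock": time; "joint_pos": joint angles; "joint_velocities": joint speeds; "tau": joint torques, N m; "tool_pos": TCP position; "tcp_rot": TCP orientation; "contact_force": force on the tool from outside, world axes, zero at the start; "moment": the same for the moment, N m; "gripper_width": finger opening in m; "grasp_force": force on a finger pad.
Only numpy, scipy, OpenCV 4.12 (cv2) and the standard library are available. Lean on these libraries where they do the work, as an engineer would, in place of code of your own. Each camera call takes 0.05 s, during which the arm holds its last target. There are 200 camera calls.

### The job

Take the white plastic stirrer out of the tube rack and lower it, paddle end first, to the bottom of the steel beaker without dropping it, so that it leans in the beaker's pouring spout and leaves the mouth clear for the dosing nozzle; let go of it there. Then push the carriage along its rail, beaker and stirrer aboard, until it clicks home in the middle station, right under the nozzle. Leave the other things in the rack and on the bench as they are.

Things in the scene. Friction and masses are not known exactly. Their poses are not given: they have to be found in the camera images.
- stirrer: white plastic stirring rod, 190 mm, 30 g, standing in the rack, leaning about 0.1 rad in its loose hole. Origin: paddle's lower end; z runs along the rod to the top. From there up: flat paddle 13 (y) by 3 (x) mm to 34 mm, round shaft 8 mm thick to 134 mm, ribbed round grip 12 mm thick from 139 to 190 mm, to be held. Stands on the rack's floor, 4 mm above the bench
- stirrer_top (a point): top end of the stirrer's grip, 190 mm from the paddle end
- stirrer_neck (a point): point on the stirrer's shaft 118 mm from the paddle end, about where it crosses the beaker's rim when it leans in the spout
- steel_beaker: steel beaker, 72 mm outside diameter, 114 mm high, wall 2 mm, floor 7.5 mm thick, 240 g, loose in a shallow seat on the carriage. Origin: centre of its underside, z up. Its one pouring spout, a V-shaped outward dip in the rim towards its own -x, is 20 mm wide, reaches 9 mm beyond the round wall and tapers off 38 mm below the rim; it looks roughly towards the robot
- beaker_spout (a point): point in the spout at rim height, 41 mm from the beaker's axis; the wall of the spout is 4 mm farther out
- dosing_stand: fixed stand, grey base plate 124 x 380 mm, guide rail along its y. Origin: centre of the plate's underside, right under the nozzle, at bench height; x away from the robot, y to the left. Column 16 mm thick, 85 mm behind the rail (+x), 258 mm high; its arm (underside 212 mm high) holds the white dosing head, 36 mm thick, 190 to 264 mm high, over the rail's middle
- nozzle_tip (a point): lower end of the steel nozzle under the dosing head, 163 mm above the bench and 13 mm above the beaker's rim; over the middle station
- carriage (a joint): carriage position along the rail, m; grows towards the stand's +y (robot's left). Spring clicks at 0 (loading station, the start), 0.12 (middle station, under the nozzle) and 0.24 (far end). About 6 N pushes it out of a click, 1 N slides it between; within 5 mm of a station the click pulls it in and centres it
- carriage_seat (a point): centre of the carriage's seat floor, 36 mm above the bench, where the beaker's origin rests; the seat's rim is 7 mm high
- carriage_knob (a point): black upright knob at the carriage's trailing end, 100 mm from the beaker's axis towards the stand's -y: round post 16 mm thick, from 36 to 86 mm above the bench; this point is on its axis, 66 mm above the bench. Push it towards +y or pinch it from above; keep clear of the microscope to its right (y below -0.29 m, x below 0.58 m)
- tube_rack: fixed orange rack, 64 (x) by 150 (y) by 70 mm. Origin: centre of its underside. Two rows of square holes 20 mm wide, at x = -16 and 16, y = -55, -27.5, 0, 27.5, 55 mm. Stirrer, spatula and pen stand, in any order, at (-16, -55), (16, 0), (-16, 55); the tubes at (16, -27.5), (-16, 0)
- spatula: thin steel spatula, 175 mm long, 4 mm thick with flat ends 10 mm wide, standing in the rack; origin at its lower end, z along it; to be left there
- pen: white ballpoint pen with a black tip, 145 mm long and 11 mm thick, standing in the rack; origin about the middle of its underside as it lies, its y axis along it; to be left there
- tube_0: capped tube, 22 mm thick, 112 mm high, standing in the rack (top about 116 mm above the bench); origin at its lower end; to be left there
- tube_1: another such tube, stuck fast in its hole
- lab_timer: lab timer lying on the bench, 60 x 64 x 16 mm; origin under its centre; to be left alone
- cover_glass_box: small card box of cover glasses on the bench, 32 x 32 x 22 mm; origin under its centre; to be left alone
Mind the look-alikes: they are no part of the job. What is shaped like the steel_beaker but purple is not meant.

How it is judged:
By the outcome, as a careful person would: the job done as asked, in the order asked, and still so for the second after the job is handed in, with the robot touching nothing.
It also fails if it takes over 54 s, if anything falls off the work surface, if the arm or the gripper's body presses on something with over 40 N, if the wrist force passes 120 N, or if a joint passes its speed limit or range.

## Working session

There is one attempt and no reset: what is moved stays moved. The work goes in short steps, each a Python script; the robot and the scene stay as the last script left them, time stands still between calls to the robot, and variables do not carry over. Pictures are saved under pics/ and viewed, at most 13 in all, crops included, and the job is handed in when it is done.

```bash
ls; mkdir -p pics; python3 - <<'E'
from cell import manip,cams
import cv2,numpy as np
for n in("scene","top"):
    c=cams.capture(n); cv2.imwrite(f"pics/{n}0.png",c["image"]); np.savez(f"{n}0.npz",**c)
    print(n,c["intrinsics"].tolist(),c["position"],c["orientation"])
print(manip.state())
E
```

```text
pics
scene [[432.8197435140795, 0.0, 324.606266930761], [0.0, 432.8197435140795, 197.94712039138764], [0.0, 0.0, 1.0]] [-0.46525316  0.97128159  0.85088246] [-0.90089226  2.20280763 -1.39432486]
top [[421.14168653007584, 0.0, 319.6421251581105], [0.0, 421.14168653007584, 196.38307102135997], [0.0, 0.0, 1.0]] [ 0.1926623  -0.0736987   1.70057388] [-2.10847885  2.11149634 -0.21178993]
{'clock': 0.1, 'joint_pos': array([-1.21892263e+00,  2.64706465e-01,  1.60522818e+00,  4.38479428e-06,
        1.27369778e+00, -3.69005426e-02]), 'joint_velocities': array([-0.00125734, -0.00140929, -0.00374103,  0.0005548 ,  0.00034476,
       -0.00118703]), 'tau': array([ 2.53246544e-04, -5.03618431e+01, -3.58071971e+01,  7.30307610e-02,
        2.33331980e-02, -6.67590962e-05]), 'tool_pos': array([ 0.25562357, -0.62398104,  0.21299825]), 'tcp_rot': array([-3.08044777e+00, -6.06455221e-01,  4.95695366e-04]), 'contact_force': array([-0.13383125,  0.70334657, -0.80847026]), 'moment': array([0.0206694 , 0.00759734, 0.01919655]), 'grasp_force': 0.0, 'gripper_width': 0.08841576116660477}
```

View pics/scene0.png

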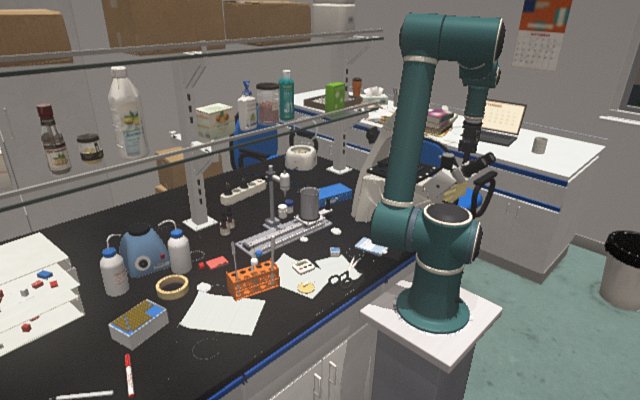

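View pics/top0.png

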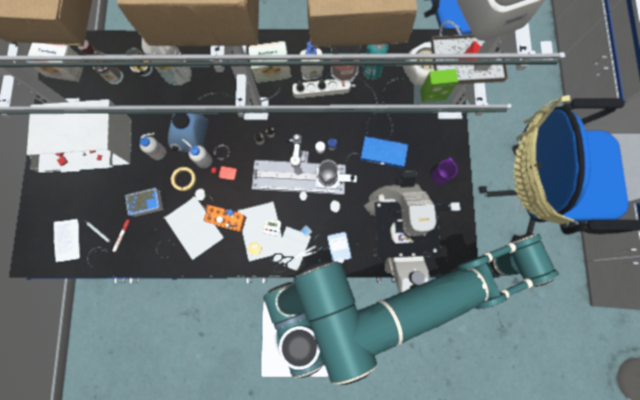

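Scene: the orange rack is at (253,280), the steel beaker at (309,203), and the stand's column at (270,195). Top: the rack is at (224,217), the beaker at (328,173) and the stand plate at (299,177). The purple decoy is at (446,168), and the microscope is at (410,215).

```bash
cat > h.py <<'E'
import numpy as np,cv2
from scipy.spatial.transform import Rotation as R
def load(f): return dict(np.load(f))
def pose(c):
    if "T" in c: return c["T"][:3,:3],c["T"][:3,3]
    return R.from_rotvec(c["orientation"]).as_matrix(),c["position"]
def ray(c,u,v):
    K=c["intrinsics"];Rm,p=pose(c)
    d=Rm@np.array([(u-K[0,2])/K[0,0],(v-K[1,2])/K[1,1],1.]);return p,d
def onz(c,u,v,z):
    p,d=ray(c,u,v);return p+d*(z-p[2])/d[2]
def proj(c,X):
    Rm,p=pose(c);q=(np.asarray(X)-p)@Rm;K=c["intrinsics"]
    return np.array([K[0,0]*q[...,0]/q[...,2]+K[0,2],K[1,1]*q[...,1]/q[...,2]+K[1,2]]).T
def cloud(c):
    v,u=np.mgrid[:400,:640];K=c["intrinsics"];z=c["z_map"].astype(float);Rm,p=pose(c)
    P=np.stack([(u-K[0,2])/K[0,0]*z,(v-K[1,2])/K[1,1]*z,z],-1)@Rm.T+p
    P[z==0]=np.nan;return P
def tri(rs):
    A=0;b=0
    for p,d in rs:
        d=d/np.linalg.norm(d);M=np.eye(3)-np.outer(d,d);A=A+M;b=b+M@p
    return np.linalg.solve(A,b)
def wrist(name):
    from cell import manip,cams
    s=manip.state();c=cams.capture("wrist")
    T=np.eye(4);T[:3,:3]=R.from_rotvec(s["tcp_rot"]).as_matrix();T[:3,3]=s["tool_pos"]
    c["T"]=T@c["T_tool_cam"];np.savez(name+".npz",**c);cv2.imwrite("pics/"+name+".png",c["image"]);return c
E
python3 - <<'E'
from h import *
t=load("top0.npz");s=load("scene0.npz")
for n,u,v,z in(("rack",224,217,.07),("beaker",328,173,.15),("stand",299,177,.0),("pl",253,177,.01),("pr",346,180,.01)):print(n,onz(t,u,v,z))
for c,n in((t,"t"),(s,"s")):
    hsv=cv2.cvtColor(c["image"],cv2.COLOR_BGR2HSV);P=cloud(c)
    m=(hsv[...,0]<16)&(hsv[...,0]>3)&(hsv[...,1]>180)&(hsv[...,2]>120)
    m&=(P[...,2]<.1)&(P[...,2]>.03)&(P[...,0]>.2)
    x=P[m];print(n,len(x),np.percentile(x,[2,50,98],axis=0).round(3))
    mt=m&(abs(P[...,2]-.07)<.01);r=cv2.minAreaRect(P[mt][:,:2].astype(np.float32)*1000);print(r)
from cell import manip
print([ (manip.state()['tool_pos'])])
c=__import__("cell").cams.capture("wrist");print(c["T_tool_cam"],c["intrinsics"])
a=s["image"][215:305,220:290];b=s["image"][160:250,240:340]
cv2.imwrite("pics/c1.png",np.hstack([cv2.resize(a,None,fx=4.5,fy=4.5,interpolation=2),cv2.resize(b,None,fx=4.5,fy=4.5,interpolation=2)])[:,:800])
E
```

```text
rack [0.45202706 0.31145073 0.07      ]
beaker [ 0.60793773 -0.09602957  0.15      ]
stand [0.6311803  0.02272232 0.        ]
pl [0.62906034 0.21290916 0.01      ]
pr [ 0.61534268 -0.1722911   0.01      ]Traceback (most recent call last):
  File "<stdin>", line 8, in <module>
    return _quantile_unchecked(
        a, q, axis, out, overwrite_input, method, keepdims, weights)
    return _ureduce(a,
                    func=_quantile_ureduce_func,
    ...<5 lines>...
                    overwrite_input=overwrite_input,
                    method=method)
    r = func(a, **kwargs)
    result = _quantile(arr,
                       quantiles=q,
    ...<2 lines>...
                       out=out,
                       weights=wgt)
    slices_having_nans = np.isnan(arr[-1, ...])
                                  ~~~^^^^^^^^^
IndexError: index -1 is out of bounds for axis 0 with size 0
```

```bash
python3 - <<'E'
from h import *
t=load("top0.npz");P=cloud(t)
g=P.reshape(-1,3)
for b in((.3,.62,-.6,-.25),(.5,.8,-.25,.25),(.35,.55,.2,.42),(.62,.8,-.6,.6)):
    q=g[(g[:,0]>b[0])&(g[:,0]<b[1])&(g[:,1]>b[2])&(g[:,1]<b[3])];print(b,len(q),np.percentile(q[:,2],[50,95,100]) if len(q) else'')
c=__import__("cell").cams.capture("wrist");print(c["T_tool_cam"].round(4).tolist(),c["intrinsics"].tolist())
from cell import inverse_kinematics as ik
for yaw in(0,.6,-.6,1.57,-1.57):
    rot=(R.from_euler('z',yaw)*R.from_rotvec([np.pi,0,0])).as_rotvec()
    print(yaw,[ (None if (j:=ik(p,rot)) is None else j.round(2)) for p in([.4,.3,.4],[.35,.24,.45],[.5,-.08,.45])])
s=load("scene0.npz")
a=s["image"][215:305,220:290];b=s["image"][160:250,240:340]
cv2.imwrite("pics/c1.png",np.hstack([cv2.resize(x,None,fx=4.5,fy=4.5,interpolation=2) for x in(a,b)]))
E
```

```text
(0.3, 0.62, -0.6, -0.25) 6759 [0.23729247 0.46939244 0.62258208]
(0.5, 0.8, -0.25, 0.25) 11494 [0.01068299 0.69978593 0.70786449]
(0.35, 0.55, 0.2, 0.42) 2588 [0.00244077 0.07082414 0.19763679]
(0.62, 0.8, -0.6, 0.6) 19412 [0.04210379 0.70079621 0.70786449]
[[-0.0004, -0.9614, -0.275, 0.0695], [1.0, -0.0003, -0.0003, 0.0014], [0.0002, -0.275, 0.9614, -0.1707], [0.0, 0.0, 0.0, 1.0]] [[335.11923872132905, 0.0, 323.1815449362337], [0.0, 335.11923872132905, 197.11806626417425], [0.0, 0.0, 1.0]]
0 [array([ 0.59, -0.13,  1.69, -0.  ,  1.58,  2.16]), array([ 0.54, -0.27,  1.72, -0.  ,  1.7 ,  2.11]), array([-0.21, -0.11,  1.59, -0.  ,  1.67,  1.36])]
0.6 [array([ 0.59, -0.13,  1.69, -0.  ,  1.58,  1.56]), array([ 0.54, -0.27,  1.72, -0.  ,  1.7 ,  1.51]), array([-0.21, -0.11,  1.59, -0.  ,  1.67,  0.76])]
-0.6 [None, None, array([-0.21, -0.11,  1.59, -0.  ,  1.67,  1.96])]
1.57 [array([ 0.59, -0.13,  1.69, -0.  ,  1.58,  0.59]), array([ 0.54, -0.27,  1.72, -0.  ,  1.7 ,  0.54]), array([-0.21, -0.11,  1.59,  0.  ,  1.67, -0.21])]
-1.57 [array([ 0.59, -0.13,  1.69,  0.  ,  1.58, -2.55]), None, None]
```

View pics/c1.png

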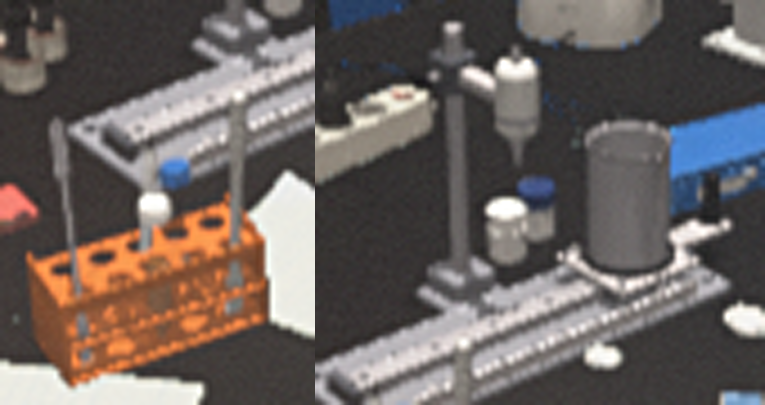

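Scene crop: the rack's left end holds the thin dark spatula (top about (233,242)). A tall pale rod stands at its right end (top about (272,236)), and white and blue tops sit mid-rack. The beaker is on the carriage with the black knob behind it, at about (398,202). I'll go look with the wrist camera, raising the arm first to clear the microscope.

```bash
python3 - <<'E'
from h import *
from cell import manip,inverse_kinematics as ik
rot=(R.from_euler('z',np.pi)*R.from_rotvec([np.pi,0,0])).as_rotvec()
j=manip.state()["joint_pos"].copy()
j1=j.copy(); j1[1]=-.45; j1[4]=j[4]+ (j[1]+.45)
manip.set_joints(j1);print(manip.state()["tool_pos"])
q=ik([.39,.31,.40],rot);print(q)
j2=j1.copy();j2[0]=0;j2[5]=q[5];manip.set_joints(j2);print(manip.state()["tool_pos"])
manip.move_pose([.53,-.09,.40],rot);wrist("wb")
manip.move_pose([.40,.25,.40],rot);wrist("wr2")
manip.move_pose([.39,.33,.40],rot);wrist("wr1")
print(manip.state()["clock"])
E
```

```text
[ 0.12534778 -0.26920038  0.57420337]
[ 0.62160507 -0.13438858  1.69283847  0.          1.58314276 -0.94919126]
[0.29546032 0.02444189 0.57517668]
6.5167
```

View pics/wr1.png

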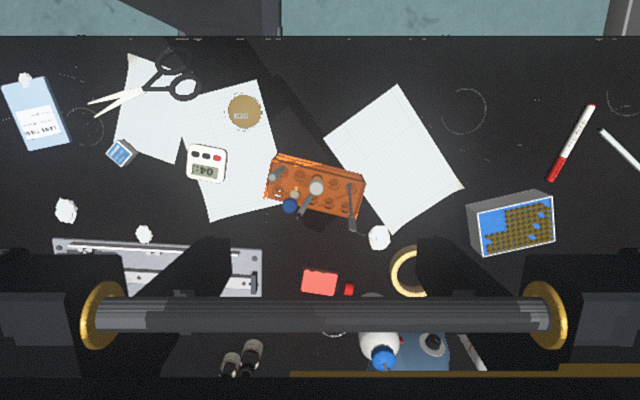

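View pics/wb.png

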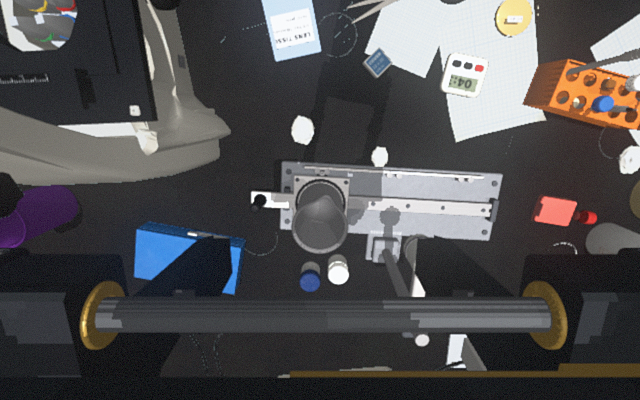

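wr1: the rack spans (265–365,150–220), with the spatula at (350,190), the blue cap at (290,206) and rods near (277,172) and (310,195). wb: the beaker mouth is at (320,228), the knob at (260,200), and the plate spans (282–500,163–240). I need zoomed crops.

```bash
python3 - <<'E'
from h import *
a=load("wr1.npz");b=load("wr2.npz");c=load("wb.npz")
K=lambda i,x,y,w,h,s:cv2.resize(i["image"][y:y+h,x:x+w],None,fx=s,fy=s,interpolation=2)
print(proj(b,[.452,.311,.07]))
u,v=proj(b,[.452,.311,.07]).astype(int)
top=np.hstack([K(a,255,145,130,100,3),K(b,u-65,v-45,130,100,3)])
bot=np.hstack([K(c,245,160,130,100,3),K(load("scene0.npz"),215,210,130,100,3)])
im=np.vstack([top,bot]);print(im.shape,u-65,v-45);cv2.imwrite("pics/c2.png",im)
E
```

```text
[364.3569711  184.47057466]
(600, 780, 3) 299 139
```

View pics/c2.png

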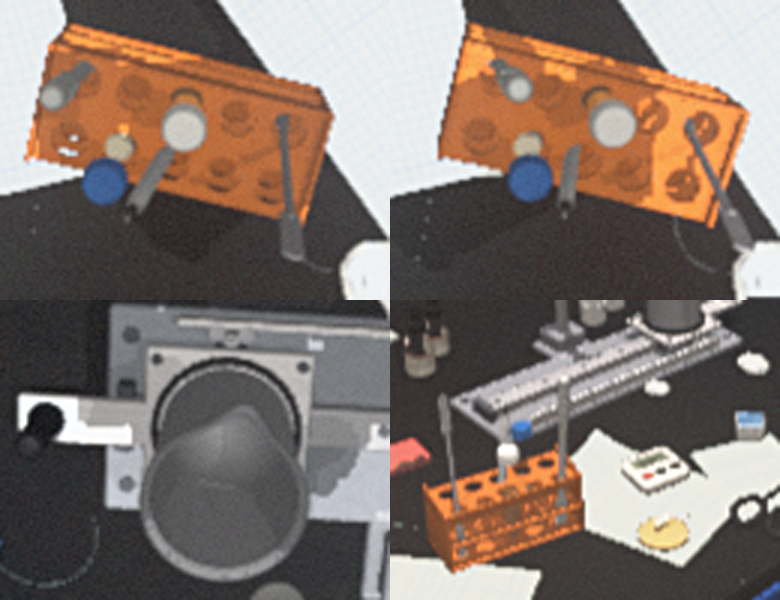

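```bash
python3 - <<'E'
from h import *
a=load("wr1.npz");b=load("wr2.npz");c=load("wb.npz");s=load("scene0.npz");t=load("top0.npz")
def T(*l):
    X=tri([ray(k,u,v) for k,u,v in l]);print(X.round(4),[(proj(k,X)-[u,v]).round(1).tolist() for k,u,v in l]);return X
print("top");x2=T((a,272.3,177.3),(b,341.3,168.3));x=T((a,272.3,177.3),(b,341.3,168.3),(s,273,236.7))
for z in(.185,.19,.195):print(onz(a,272.3,177.3,z),onz(b,341.3,168.3,z),onz(s,273,236.7,z))
print("pen");T((a,298.3,215.7),(b,358,209.7))
print("base at rack top",onz(a,284.3,167.3,.07),onz(b,334.7,160.7,.07))
for k in(a,b,t):
    hsv=cv2.cvtColor(k["image"],cv2.COLOR_BGR2HSV);P=cloud(k)
    m=(hsv[...,0]<18)&(hsv[...,0]>3)&(hsv[...,1]>120)&(abs(P[...,2]-.07)<.012)&(abs(P[...,0]-.45)<.12)&(abs(P[...,1]-.31)<.12)
    q=P[m]; 
    if len(q)>20:print("rack",len(q),cv2.minAreaRect((q[:,:2]*1000).astype(np.float32)))
# beaker rim from depth and rays
P=cloud(c);q=P[abs(P[...,2]-.15)<.004];q=q[(abs(q[:,0]-.61)<.06)&(abs(q[:,1]+.096)<.06)];print("rimpts",len(q),q.min(0),q.max(0),np.median(q,0))
f=lambda X,Y,z:onz(c,245+X/3,160+Y/3,z)
for n,X,Y in(("L",142,190),("R",308,190),("far",225,280),("spout",243,107)):print(n,f(X,Y,.15).round(4))
print("knob",f(45,115,.086))
for n,X,Y,z in(("c00",149,48,.036),("c10",312,48,.036)):print(n,f(X,Y,z).round(4))
for u,v in((282,162),(503,173),(498,241),(282,230)):print("plate",onz(c,u,v,.01).round(4))
E
```

```text
top
[0.4037 0.2687 0.1887] [[-0.0, -0.1], [0.0, 0.1]]
[0.4043 0.2682 0.1843] [[0.1, -0.4], [-0.6, -0.1], [-0.3, -0.1]]
[0.40467424 0.26817018 0.185     ] [0.40435356 0.26893314 0.185     ] [0.4025683  0.26861408 0.185     ]
[0.4035699  0.26895348 0.19      ] [0.40338047 0.26866077 0.19      ] [0.39605198 0.27389029 0.19      ]
[0.40246555 0.26973679 0.195     ] [0.40240738 0.2683884  0.195     ] [0.38953565 0.27916651 0.195     ]
pen
[0.4682 0.2944 0.1421] [[0.1, 0.7], [-0.1, -0.8]]
base at rack top [0.41460137 0.26896172 0.07      ] [0.4150983  0.26508682 0.07      ]
rack 2275 ((451.61077880859375, 314.18609619140625), (150.08447265625, 64.76429748535156), 75.62969970703125)
rack 2387 ((451.6150207519531, 313.8232116699219), (149.5425567626953, 64.55567932128906), 75.76639556884766)
rack 295 ((452.2787170410156, 316.2213134765625), (152.40545654296875, 63.545204162597656), 75.38330078125)
rimpts 559 [ 0.57590194 -0.13444628  0.14608017] [ 0.65956177 -0.06015131  0.15283799] [ 0.62847343 -0.0951202   0.14949211]
L [ 0.6157 -0.1336  0.15  ]
R [ 0.6158 -0.0595  0.15  ]
far [ 0.6596 -0.0968  0.15  ]
spout [ 0.5773 -0.0885  0.15  ]
knob [ 0.59925409 -0.18761393  0.086     ]
c00 [ 0.5759 -0.1388  0.036 ]
c10 [ 0.576  -0.0501  0.036 ]
plate [ 0.5573 -0.1619  0.01  ]
plate [0.577  0.2149 0.01  ]
plate [0.7025 0.2241 0.01  ]
plate [ 0.6805 -0.1663  0.01  ]
```

```bash
cat >> h.py <<'E'
C=np.array([.623,-.097,0]);S=np.array([-.985,.17,0]);S/=np.linalg.norm(S);H=.147
def ori(up,xh):
    z=-np.asarray(up)/np.linalg.norm(up);x=np.asarray(xh,float);x=x-z*(x@z);x/=np.linalg.norm(x)
    return R.from_matrix(np.stack([x,np.cross(z,x),z],1)).as_rotvec()
TH=.445;UP=S*np.sin(TH)+np.array([0,0,np.cos(TH)])
PR=ori(UP,S)
def tcp(shift,z): return C-S*(.010+shift)+[0,0,z]+H*UP   # foot shifted inward, foot height z
E
python3 - <<'E'
from h import *
from cell import manip,inverse_kinematics as ik
c=load("wb.npz");print("knob",onz(c,245+30/3,160+140/3,.086))
B=np.array([.421,.2655,.004]);a=np.array([.4037,.2687,.1885])-B;a/=np.linalg.norm(a)
r=ori(a,[-1,0,0]);g=B+a*H
for p in(tcp(.012,.2),tcp(.0,.045)):print(p,ik(p,PR))
manip.set_gripper(.04,25)
manip.move_pose(g+a*.09,r);manip.move_linear(g,.08)
manip.set_gripper(0,25);s=manip.state();print(s["gripper_width"],s["grasp_force"],s["tool_pos"]-g)
if s["gripper_width"]>.008:
    manip.move_linear(g+a*.10,.12);manip.move_linear(g+a*.10+[0,0,.09],.2)
    s=manip.state();print(s["gripper_width"],s["grasp_force"],s["clock"])
    for n in("scene","top"):
        from cell import cams
        k=cams.capture(n);np.savez(n+"1.npz",**k)
        if n=="scene":cv2.imwrite("pics/s1.png",cv2.resize(k["image"][130:310,200:380],(600,600)))
E
```

```text
knob [ 0.6124229  -0.19592181  0.086     ]
[ 0.58232405 -0.08997979  0.33268377] [-0.20455082 -0.25302042  1.9730475   0.01747351  0.9768563  -1.61094675]
[ 0.57049888 -0.08793889  0.17768377] [-0.20551303 -0.17463322  2.19845966  0.02389259  0.67313803 -1.6207183 ]
0.010094774921779535 25.000350764603354 [9.51627117e-05 5.85494402e-05 1.37217578e-04]
0.0103849072401135 24.999783381354064 11.4833
```

View pics/s1.png

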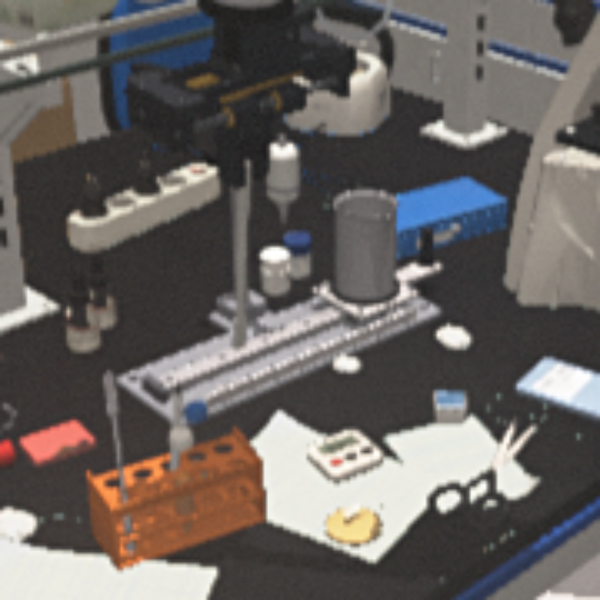

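The stirrer is held. Its paddle tip is at crop (240,345), i.e. scene (272,233.5), clear of the rack, with the other items unmoved. Next: check the tip against prediction, travel to above the beaker, and look.

```bash
python3 - <<'E'
from h import *
from cell import manip,cams
k=load("scene1.npz")
B=np.array([.421,.2655,.004]);a=np.array([.4037,.2687,.1885])-B;a/=np.linalg.norm(a)
st=manip.state();Rm=R.from_rotvec(st["tcp_rot"]).as_matrix();f=st["tool_pos"]+Rm[:,2]*H
print("pred foot",f,proj(k,f),"neck",proj(k,f+a*.118))
manip.move_pose([.42,-.04,.38],PR)
manip.move_pose(tcp(.012,.22),PR)
manip.move_linear(tcp(.012,.17),.1)
st=manip.state();f=st["tool_pos"]+R.from_rotvec(st["tcp_rot"]).as_matrix()[:,2]*H
ims=[]
for n in("scene","top"):
    c=cams.capture(n);np.savez(n+"2.npz",**c)
    print(n,"foot",proj(c,f),"neck",proj(c,f+UP*.118),"rimC",proj(c,C+[0,0,.15]),"spout",proj(c,C+S*.041+[0,0,.15]))
    u,v=proj(c,f+[0,0,.02]).astype(int);im=cv2.resize(c["image"][v-40:v+40,u-40:u+40],(400,400),interpolation=2);print(u-40,v-40);ims.append(im)
cv2.imwrite("pics/s2.png",np.hstack(ims));print(st["clock"],st["contact_force"])
E
```

```text
pred foot [0.41021427 0.26627387 0.1909289 ] [271.87692134 233.75601765] neck [272.44792174 199.70914232]
scene foot [305.84817325 182.6359617 ] neck [313.59229425 160.87053193] rimC [309.07316501 189.46300125] spout [315.18962963 193.19389437]
265 137
top foot [329.26977826 162.10769407] neck [327.36970596 167.21299426] rimC [328.23542924 169.1774587 ] spout [326.44967531 179.46684556]
289 120
14.1417 [0.1523675  0.08548253 0.76050533]
```

View pics/s2.png

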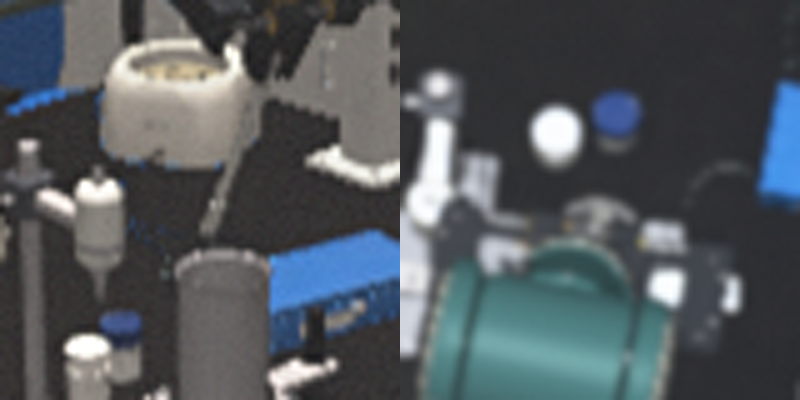

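The foot is seen at about (306.6,184) against a predicted (305.8,182.6). The rim centre is at (309.8,189.6), predicted (309.1,189.5). Good match, so I'll lower it.

```bash
python3 - <<'E'
from h import *
from cell import manip,cams
F=lambda:manip.state()["contact_force"]
f0=F()
for z in(.14,.10,.075,.06):
    manip.move_linear(tcp(.012,z),.1);d=F()-f0;print(z,d.round(2))
    if np.linalg.norm(d)>3:raise SystemExit
manip.move_linear(tcp(.002,.052),.05);print("shift",(F()-f0).round(2))
f1=F()
z=.052
while z>.037:
    z-=.0015;manip.move_linear(tcp(.002,z),.03);manip.dwell(.05);d=F()-f1;print(round(z,4),d.round(2))
    if abs(d[2])>1.5 or np.linalg.norm(d)>2.5:break
st=manip.state();print(st["clock"],st["gripper_width"])
c=cams.capture("scene");np.savez("scene3.npz",**c);cv2.imwrite("pics/s3.png",cv2.resize(c["image"][140:230,260:350],(540,540),interpolation=2))
E
```

```text
0.14 [-0.76 -0.18 -1.15]
0.1 [-1.44  0.06 -0.08]
0.075 [-0.85 -0.21 -0.03]
0.06 [-0.38 -0.73 -1.71]
shift [-0.4   0.02 -0.44]
0.0505 [-1.02 -0.65 -0.23]
0.049 [ 0.14 -0.95 -0.83]
0.0475 [-0.5  -1.04 -0.44]
0.046 [ 0.06 -0.6  -0.73]
0.0445 [ 0.25 -0.45 -0.62]
0.043 [-2.28 -0.66  3.57]
18.15 0.010592327870922538
```

View pics/s3.png

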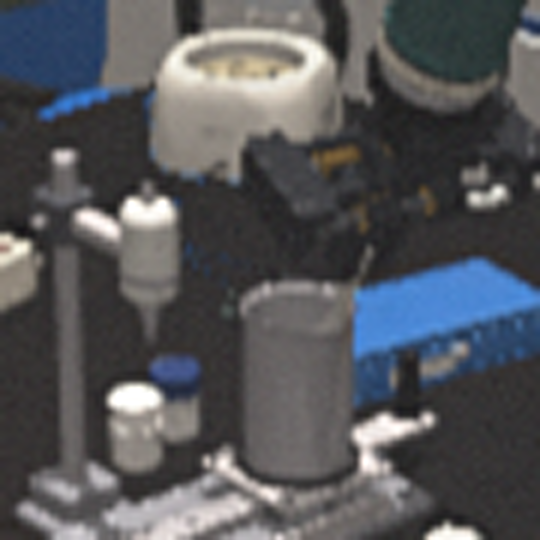

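The paddle touched the floor at the expected height (foot z ≈ 0.043), with the rod in the spout at crop (360,270). I'll release and check.

```bash
python3 - <<'E'
from h import *
from cell import manip,cams
p=tcp(.001,.0435);manip.move_linear(p,.03)
manip.set_gripper(.02);manip.dwell(.2);manip.set_gripper(.04)
manip.move_linear(p+UP*.09,.12)
manip.move_linear(p+UP*.09+[-.08,0,.10],.2)
rot=(R.from_euler('z',np.pi)*R.from_rotvec([np.pi,0,0])).as_rotvec()
manip.move_pose([.50,-.10,.40],rot);c=wrist("wb2")
k=cams.capture("scene");np.savez("scene4.npz",**k)
for n,X in(("foot",tcp(0,.0435)-UP*H),("neck",C+S*.041+[0,0,.15]),("top",tcp(0,.0435)+UP*.043),("C",C+[0,0,.15]),("knob",np.array([.615,-.197,.086]))):print(n,proj(c,X).round(1),proj(k,X).round(1))
u,v=proj(c,C+[0,0,.15]).astype(int)
cv2.imwrite("pics/s4.png",np.hstack([cv2.resize(c["image"][v-60:v+60,u-70:u+50],(480,480),interpolation=2),cv2.resize(k["image"][150:230,280:330],(300,480),interpolation=2)]));print(u-70,v-60,manip.state()["clock"])
E
```

```text
foot [324.7 229.4] [307.5 212.8]
neck [331.8 222.9] [315.2 193.2]
top [338.1 217.2] [320.2 180.2]
C [326.4 251. ] [309.1 189.5]
knob [260.8 228.5] [327.9 197.2]
256 190 21.8417
```

View pics/s4.png

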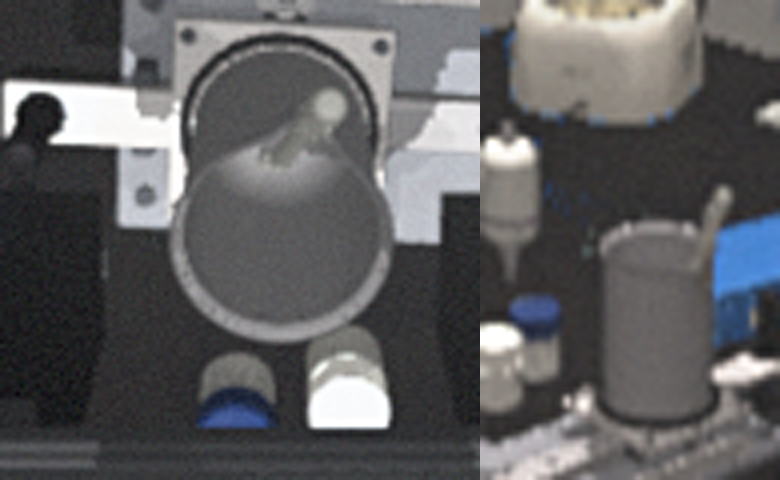

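The stirrer rests in the spout: its top is at (338.5,216), predicted (338,217). Next I'll pinch the knob. Because of the last joint's range I'll use a yaw that keeps the camera and gripper body clear of the head, beaker and microscope, and check that footprint in the depth data first.

```bash
cat >> h.py <<'E'
PSI=-1.0;KR=(R.from_euler('z',PSI)*R.from_rotvec([np.pi,0,0])).as_rotvec()
KN=np.array([.616,-.1965,0]);RAIL=np.array([.054,.9985,0])
E
python3 - <<'E'
from h import *
from cell import manip,inverse_kinematics as ik
cx=np.array([np.cos(PSI),np.sin(PSI)]);cy=np.array([-cx[1],cx[0]])
for nm in("wb.npz","wb2.npz","top0.npz"):
    g=cloud(load(nm)).reshape(-1,3);g=g[np.isfinite(g[:,0])&(g[:,2]>.1)&(g[:,2]<.34)]
    for s in(0,.06,.12):
        d=g[:,:2]-(KN+RAIL*s)[:2];m=(abs(d@cx)<.045)&(abs(d@cy)<.1);print(nm,s,m.sum(),g[m][:3].round(3).tolist())
for p in([.5,-.1,.4],KN+[0,0,.3],KN+[0,0,.047],KN+RAIL*.12+[0,0,.047]):print(ik(p,KR))
E
```

```text
wb.npz 0 31 [[0.63, -0.134, 0.15], [0.632, -0.133, 0.151], [0.634, -0.133, 0.15]]
wb.npz 0.06 1088 [[0.587, -0.104, 0.101], [0.588, -0.11, 0.102], [0.588, -0.108, 0.104]]
wb.npz 0.12 1144 [[0.587, -0.104, 0.101], [0.587, -0.103, 0.102], [0.586, -0.101, 0.103]]
wb2.npz 0 30 [[0.63, -0.134, 0.151], [0.633, -0.133, 0.15], [0.634, -0.133, 0.151]]
wb2.npz 0.06 1191 [[0.587, -0.105, 0.1], [0.588, -0.109, 0.101], [0.588, -0.107, 0.102]]
wb2.npz 0.12 1386 [[0.548, -0.087, 0.21], [0.548, -0.086, 0.211], [0.548, -0.085, 0.21]]
top0.npz 0 2 [[0.643, -0.127, 0.151], [0.636, -0.131, 0.147]]
top0.npz 0.06 116 [[0.66, -0.085, 0.147], [0.658, -0.089, 0.156], [0.659, -0.092, 0.15]]
top0.npz 0.12 131 [[0.66, -0.085, 0.147], [0.658, -0.089, 0.156], [0.659, -0.092, 0.15]]
[-2.46247907e-01 -1.11348979e-01  1.67235233e+00 -4.44089210e-16
  1.58058930e+00  2.32454842e+00]
[-3.47309399e-01  1.71436617e-01  1.55923864e+00 -4.44089210e-16
  1.41091740e+00  2.22348693e+00]
[-3.47309399e-01  3.56832189e-01  1.81164685e+00 -4.44089210e-16
  9.73113616e-01  2.22348693e+00]
[-1.62278840e-01  3.24539788e-01  1.85581044e+00 -4.44089210e-16
  9.61242430e-01  2.40851749e+00]
```

```bash
sed -i 's/^PSI=.*/PSI=-1.08;_c=np.array([np.cos(PSI),np.sin(PSI),0]);KR=ori(np.array([0,0,1])+.05*_c,_c)/; s/^KN=.*/KN=np.array([.616,-.1965,0])+.002*_c/; s/^RAIL.*//' h.py
python3 - <<'E'
s=open('h.py').read().replace("+.002*_c;","+.002*_c\n")
s+="\nKN=np.array([.616,-.1965,0])+.002*_c;RAIL=np.array([.054,.9985,0])\n";open('h.py','w').write(s)
E
python3 - <<'E'
from h import *
from cell import manip,cams,inverse_kinematics as ik
P=[np.array([.5,-.1,.4]),KN+[0,0,.3],KN+[0,0,.048],KN+RAIL*.12+[0,0,.048]]
q=[ik(p,KR) for p in P];print([None if x is None else x.round(2)[5] for x in q])
if any(x is None for x in q):raise SystemExit
manip.move_pose(P[0],KR);manip.set_gripper(.034,25)
manip.move_linear(P[1],.15);f0=manip.state()["contact_force"]
manip.move_linear(KN+[0,0,.10],.15)
for z in(.085,.07,.058,.048):
    manip.move_linear(KN+[0,0,z],.08);d=manip.state()["contact_force"]-f0
    if np.linalg.norm(d)>5:print("stop",z,d);break
print(z,d.round(2),manip.state()["clock"])
k=cams.capture("scene");cv2.imwrite("pics/s5.png",np.hstack([cv2.resize(k["image"][150:230,280:360],(480,480),interpolation=2)]))
if z==.048 and np.linalg.norm(d)<5:
    manip.set_gripper(0);st=manip.state();print(st["gripper_width"],st["grasp_force"],(st["contact_force"]-f0).round(1))
E
```

```text
[np.float64(2.38), np.float64(2.28), np.float64(2.26), np.float64(2.44)]
0.048 [-1.59 -0.23 -0.14] 29.725
0.014483518171218571 24.999880695249885 [ 1.9  0.8 -0.6]
```

View pics/s5.png

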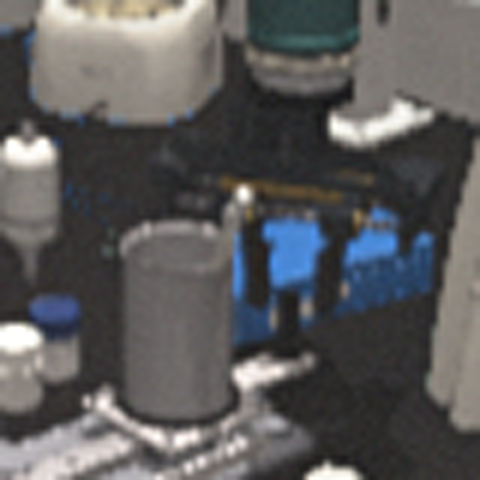

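The fingers straddle the knob (crop (285,310)) and the grip reads 14.5 mm on the post (the stirrer's 12 mm grip also read about 1.5 mm low). Now slide it 0.12 m.

```bash
python3 - <<'E'
from h import *
from cell import manip,cams
p0=manip.state()["tool_pos"]
for s in(.015,.12):
    manip.move_linear(p0+RAIL*s,.03 if s<.1 else .05);st=manip.state();print(s,st["contact_force"].round(1),st["gripper_width"],st["clock"])
manip.set_gripper(.034);manip.dwell(.2)
e=manip.state()["tool_pos"]
manip.move_linear(e+[0,0,.10],.1)
manip.move_linear(np.array([.46,-.2,.42]),.25)
rot=(R.from_euler('z',np.pi)*R.from_rotvec([np.pi,0,0])).as_rotvec()
manip.move_pose([.45,-.06,.42],rot);c=wrist("wb3")
k=cams.capture("scene")
N=C+RAIL*.12
print("wrist C",proj(c,N+[0,0,.15]),"top",proj(c,tcp(0,.0435)+UP*.043+RAIL*.12),"scene C",proj(k,N+[0,0,.15]),"noz",proj(k,N+[0,0,.163]))
u,v=proj(c,N+[0,0,.15]).astype(int);print(u-60,v-60,manip.state()["clock"])
cv2.imwrite("pics/s6.png",np.hstack([cv2.resize(c["image"][v-60:v+60,u-60:u+60],(400,400),interpolation=2),cv2.resize(k["image"][160:240,255:335],(400,400),interpolation=2)]))
E
```

```text
0.015 [ 3.1  2.2 -0.5] 0.014710510784113931 30.8583
0.12 [ 5.5 -1.7 -4.4] 0.014514087029108006 33.1083
wrist C [380.86827815 279.00077061] top [402.30490608 254.29150091] scene C [284.69562614 198.28893328] noz [284.62319864 195.11760545]
320 219 39.8167
```

View pics/s6.png

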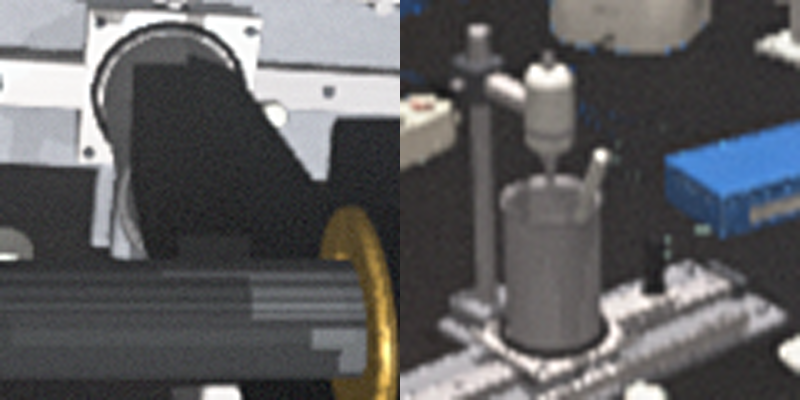

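The beaker is under the nozzle: rim centre at scene (285.2,199.2), predicted (284.7,198.3). The stirrer is still in the spout, with its top at wrist (402.5,253.5) against a predicted (402.3,254.3). The arm is clear, so I'm handing in.

```bash
python3 -c "
from cell import order
print(order.close_job())"
```

```text
the job is handed in; nothing more can be done
None
```

The stirrer leans in the steel beaker's spout with its paddle on the floor, the carriage sits at the middle station under the nozzle, and the job was handed in with about 40 s on the robot's clock; no verdict was returned.

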